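# Hang the slotted thickness gauge on its stand pin

## Robot

A 6-joint arm with a two-finger parallel gripper is mounted at the origin on a cart in front of the work surface, level with it; the furniture and walls round the work are solid. World frame = base frame: x ahead of the robot, y to its left, z up, the work surface at z = 0. Lengths are in m, angles in degrees, forces in N, time in s.
With the tool pointing down it reaches from about 0.4 to 0.825 m from the base axis. Payload 7 kg.
Tool frame: the origin (TCP) lies midway between the tips of the shut fingers; the grasp point (between the pads) lies r.grip_depth behind it (r.grip_depth is the distance from the TCP to the grasp point, in m); z points along the fingers, y is the direction in which the jaws open and shut (so a half turn about z gives the same grasp; the last joint's range is limited). The gripper opens to 88 mm and grips with 3 to 60 N. Pads are 19 mm wide; open, the fingers measure 130 mm over their backs; the gripper's body (78 mm by 193 mm) begins 47 mm behind the grasp point.
Start: joints at [83.142, 20.546, 0.682, 0, -70.136, -16.507], TCP at [0.268, 0.62, 0.227] pointing down, gripper open.
Joint ranges: [-176.03, 176.03], [-82.01, 121.73], [-58.28, 71.71], [-173.87, 95.51], [-174.79, -0.11], [-173.66, 173.66]. Speed limits (degrees/s): [136.94, 136.94, 172.46, 180, 180, 180].

## Interface

Orientations are given as [roll, pitch, yaw] about the fixed x, y, z axes, in that order (R = Rz(yaw) Ry(pitch) Rx(roll)).
In Python, from plant import r, imaging, close_job gives the robot as it stands.
- The arm moves only by the tool step_arm, never from a script. Its argument "commands" is a list of rows, each a list of 2 entries, a list of its own where there are three numbers: the shift along the tool's x, y, z in mm, then the turn about the tool's z in degrees. In form: [[[x, y, z], twist], ...]. A call has 1 to 20 rows; each row shifts and turns the commanded pose from where the row before left it, along the tool's axes as they then stand; what a row does not reach is not made up. A row lasts 1/8 s, in which the tool goes at most 62.5 mm and 10.7 degrees, less where a joint would pass 70% of its speed; a pose out of reach is approached as far as the arm can. A call with a gripper value outside its range is refused whole. "gripper" is the closure, from 0 (fully open) to 1 (shut), set as the call begins (left out, the last holds). The fingers move at their own pace and stop on an object; "grip_force" is the grip in N (left out, the last holds). Time passes only in rows, so rows that do not move let the fingers close. It gives the time, the measured TCP pose, the force and the opening at its end, in the units of the state.
- r.get_state(): the state, without advancing time (a new reading comes with each control period).
- imaging.capture(name): name is "scene" or "top"; returns a dict with "img" (384x512x3 uint8, red, green, blue), "z_map" (384x512 float32, m along the optical axis (not along the pixel's ray), 0 where there is no reading), "vfov" (degrees; the focal length in pixels is half the picture's height over the tangent of half this angle, whatever the lens; pixels are square), "cx", "cy" (the principal point, pixels), "extrinsics" (4x4, takes a point from camera to world coordinates). Camera axes: x right, y down, z forward; pixel columns grow to the right and rows downward; lengths in m; the calibration is good to about 2 mm. A picture is of the moment at which its call begins.
- close_job(): hands the job in, once; it reports no verdict.
The state is a dict: "time_s": time; "joints": joint angles; "qd": joint speeds; "joint_torque": joint torques, N m; "tcp_pos": TCP position; "eef_rot": TCP orientation; "contact_force": force on the tool from outside, world axes, zero at the start; "moment": the same for the moment, N m; "gripper_width": finger opening in m.
Only numpy, scipy, OpenCV 4.12 (cv2) and the standard library are available. Lean on these libraries where they do the work, as an engineer would, in place of code of your own. Each camera call takes 0.05 s, during which the arm holds its last target.

## Task

Draw the aluminium thickness gauge up out of its wooden rack and hang it on the headed pin of the grey stand: slide its side slot sideways over the neck of the pin, behind the head, until the pin is at the closed end, then let it down so that the pin sits in the notch, and leave it hanging free. The pin's height is adjustable, so feel for it: never press the gauge hard against the stand (keep it under about 20 N), and leave the other things on the bench where they are.

Things in the scene. Friction and masses are not known exactly. Their poses are not given: they have to be found in the camera images.
- gauge_grip (a point): where to hold the gauge: middle of the blue plastic tab on top of it. Tab 12 mm thick (x), 44 mm wide (y), 20 mm above and 20 mm below this point. z up, x square to the plate, y along it toward the slot's open mouth. The plate's underside is 132 mm lower
- gauge_notch (a point): middle of the top edge of the notch, which rests on the pin once the gauge hangs: 28 mm below gauge_grip, 104 mm above the plate's underside; same axes. The notch is 12 mm wide (y -6 to +6 mm) and opens down into the closed end of the slot, whose upper edge is 8 mm below this point
- gauge_slot (a point): middle of the level hanging slot at the end of its lower jaw, 42 mm in y and 42 mm below gauge_grip; same axes. The slot is 12 mm high (6 mm up and down from here) and runs through the plate from its closed end (48 mm toward -y) to here. The lip above it is longer: it goes on 20 mm toward +y, a bar 10 mm tall with a flat underside
- gauge: the gauge, an upright aluminium plate 6 mm thick (x), 84 mm wide (y), 0.2 to 0.35 kg, weight near the middle of y, front and back alike (it may hang either way round). Origin in the centre of its underside, axes as for its points. Starts upright in the rack, underside 10 mm above the bench. The four upright slots in its lower half do not matter
- rack: fixed wooden block 60 x 104 x 36 mm with a groove 7.6 mm wide along its y that holds the gauge's foot, 26 mm deep: the gauge comes out straight up. Origin in the centre of its underside
- stand: fixed stand: grey base 130 x 130 x 10 mm, short column, and a dark clamp with a level steel pin that points to -x of this frame (toward the robot at zero yaw). Origin on the bench under the middle of the pin's neck. The clamp is set firmly at some height: the pin's axis lies anywhere from 135 to 175 mm above the bench, and this is not reported
- stand_pin (a point): middle of the pin's height range, 155 mm above stand, same axes; the pin is up to 20 mm above or below. Neck 8 mm in diameter along x, at y = 0, free from x = -6 mm (back of the head) to +6 mm (collar, 16 mm across). Head 18 mm across, x -6 to -12 mm. Clamp face 34 mm wide at x = 9.5 mm; nothing rises over 9 mm above the pin's axis
- tin_a: bystander: round aluminium sample tin with lid, 67 mm across, 44 mm tall; origin at the centre of its underside
- tin_b: bystander: a second round aluminium sample tin with lid, 67 mm across, 44 mm tall; origin at the centre of its underside
- wash_bottle: bystander: white wash bottle with bent spout, 68 x 120 x 208 mm; origin at the centre of its underside
- brush: bystander: wooden sieve brush lying down, 31 x 175 x 31 mm (long along its y); origin at the centre of its underside

How it is judged:
By the outcome, as a careful person would: the job done as asked, in the order asked, and still so for the second after the job is handed in, with the robot touching nothing.
It also fails if it takes over 51 s, if anything falls off the work surface, if the arm or the gripper's body presses on something with over 40 N, if the wrist force passes 120 N, or if a joint passes its speed limit or range.

## Working session

There is one attempt and no reset: what is moved stays moved. The work goes in short steps, Python scripts to look and compute and a tool call to move; the robot and the scene stay as the last step left them, time stands still between calls to the robot, and variables do not carry over. Pictures are saved under pics/ and viewed, and the job is handed in when it is done.

Besides the shell and the picture viewer there is one more tool, called as name([rows], argument=value, ...), one row to a line, values as JSON. step_arm: Moves the arm, as the interface text tells. Its arguments: {"type":"object","properties":{"commands":{"type":"array","items":{"type":"array"}},"gripper":{"type":"number"},"grip_force":{"type":"number"}},"required":["commands"]}

```bash
mkdir -p pics; cat > h.py <<'E'
import numpy as np, cv2
from plant import r, imaging, close_job
def cap(n,f):
    c=imaging.capture(n); np.savez(f'pics/{f}.npz',**c); cv2.imwrite(f'pics/{f}.png',c['img'][:,:,::-1]); return c
def ld(f): return dict(np.load(f'pics/{f}.npz'))
def cloud(c):
    H,W=c['z_map'].shape; f=H/2/np.tan(np.radians(float(c['vfov']))/2)
    u,v=np.meshgrid(np.arange(W),np.arange(H)); z=c['z_map']
    P=np.stack([(u-c['cx'])/f*z,(v-c['cy'])/f*z,z,np.ones_like(z)],-1)@c['extrinsics'].T
    P=P[...,:3]; P[z==0]=np.nan; return P
def crop(f,u0,v0,u1,v1,s,name):
    i=cv2.imread(f'pics/{f}.png')[v0:v1,u0:u1]; cv2.imwrite(f'pics/{name}.png',cv2.resize(i,None,fx=s,fy=s,interpolation=cv2.INTER_CUBIC))
E
python3 - <<'E'
from h import *
for n in('scene','top'):
    c=cap(n,n+'0'); print(n,c['vfov'],c['cx'],c['cy'],c['extrinsics'].round(3))
print(r.get_state(), r.grip_depth)
E
```

```text
scene 53.20334602670902 259.62138874560947 189.41523606170043 [[-0.738 -0.492  0.462  0.096]
 [-0.675  0.533 -0.511  0.466]
 [ 0.005 -0.688 -0.725  0.911]
 [ 0.     0.     0.     1.   ]]
top 48.265784267608325 251.89386981148644 187.04385095185833 [[ 0.017 -0.996  0.084  0.451]
 [-1.    -0.016  0.01  -0.094]
 [-0.009 -0.084 -0.996  1.468]
 [ 0.     0.     0.     1.   ]]
{'time_s': 0.1, 'joints': array([ 8.31411463e+01,  2.05870988e+01,  6.38805771e-01, -1.62102335e-02,
       -7.01340585e+01, -1.65078583e+01]), 'qd': array([-0.01843944, -0.02962527,  0.11871082,  0.10054874, -0.11374045,
       -0.15228354]), 'joint_torque': array([-3.65110136e-04, -5.84164202e+01,  2.93751383e+01,  7.01557830e+00,
        1.02283160e-02, -4.88331773e-05]), 'tcp_pos': array([0.2675665 , 0.61924154, 0.22572213]), 'eef_rot': array([ 1.79916712e+02, -8.79058444e-03, -2.33722251e+01]), 'contact_force': array([-0.35180194, -0.20880562, -0.52055736]), 'moment': array([-0.06887741,  0.00350661, -0.01084663]), 'gripper_width': 0.08754576935700938} 0.0188
```

View pics/scene0.png

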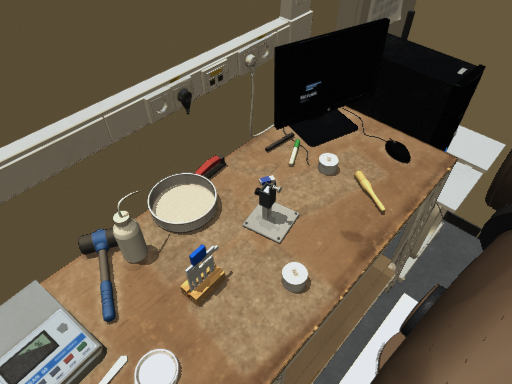

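View pics/top0.png

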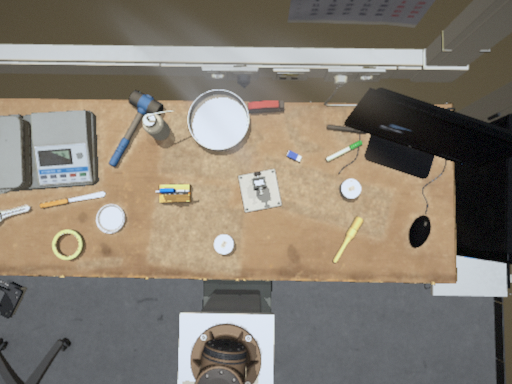

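The scene view shows the gauge with its blue tab at about (198,255) and the stand at about (268,200). In the top view they are at (175,193) and (261,190). I'll enlarge both.

```bash
python3 - <<'E'
from h import *
crop('scene0',165,160,325,310,5,'sc')
crop('top0',145,160,295,260,5,'tc')
for n in('scene0','top0'):
    c=ld(n);P=cloud(c);I=c['img'].astype(int)
    m=(I[...,2]>110)&(I[...,0]<70)&(P[...,2]>0.1)&(P[...,2]<0.25)
    for uv in ([(198,255),(268,180),(265,225),(245,222),(295,272)] if n=='scene0' else [(165,191),(175,190),(250,205),(262,180),(261,190),(224,244),(185,186)]):
        print(n,uv,P[uv[1],uv[0]].round(4))
    print(m.sum()); 
    for v,u in np.argwhere(m)[::4]: print(u,v,P[v,u].round(4),end=';')
    print()
E
```

```text
scene0 (198, 255) [0.5414 0.1864 0.1539]
scene0 (268, 180) [ 0.6773 -0.2184  0.0116]
scene0 (265, 225) [ 0.5597 -0.0723  0.0094]
scene0 (245, 222) [ 0.609  -0.0377  0.0137]
scene0 (295, 272) [0.3814 0.0112 0.0452]
77
319 82 [ 0.7343 -0.5403  0.2118];312 85 [ 0.7437 -0.5135  0.2082];201 245 [0.5522 0.1663 0.1628];201 246 [0.5494 0.1686 0.1638];199 247 [0.5512 0.1734 0.163 ];203 247 [0.5453 0.1664 0.1614];200 248 [0.5468 0.174  0.1639];197 249 [0.5513 0.1797 0.1614];201 249 [0.5449 0.1731 0.1606];198 250 [0.5475 0.18   0.1613];195 251 [0.5502 0.1868 0.162 ];199 251 [0.5434 0.1804 0.1618];196 252 [0.5454 0.1877 0.1636];193 253 [0.549  0.1939 0.1626];197 253 [0.5436 0.1867 0.1602];194 254 [0.5449 0.1943 0.1631];191 255 [0.5491 0.2001 0.1611];195 255 [0.5423 0.1938 0.1611];192 256 [0.544  0.2011 0.1632];192 257 [0.5435 0.2019 0.1606];
top0 (165, 191) [0.5443 0.1843 0.1659]
top0 (175, 190) [0.5509 0.1617 0.1244]
top0 (250, 205) [ 0.5125 -0.0737  0.0101]
top0 (262, 180) [ 0.5868 -0.1117  0.1262]
top0 (261, 190) [ 0.5532 -0.1088  0.1522]
top0 (224, 244) [0.3807 0.0096 0.0401]
top0 (185, 186) [0.5718 0.146  0.0323]
24
161 189 [0.5507 0.1981 0.1598];162 191 [0.5445 0.1945 0.1614];166 191 [0.5448 0.1826 0.1595];170 191 [0.5449 0.1701 0.1604];161 192 [0.5413 0.1973 0.1619];165 192 [0.5416 0.1854 0.16  ];
```

View pics/sc.png

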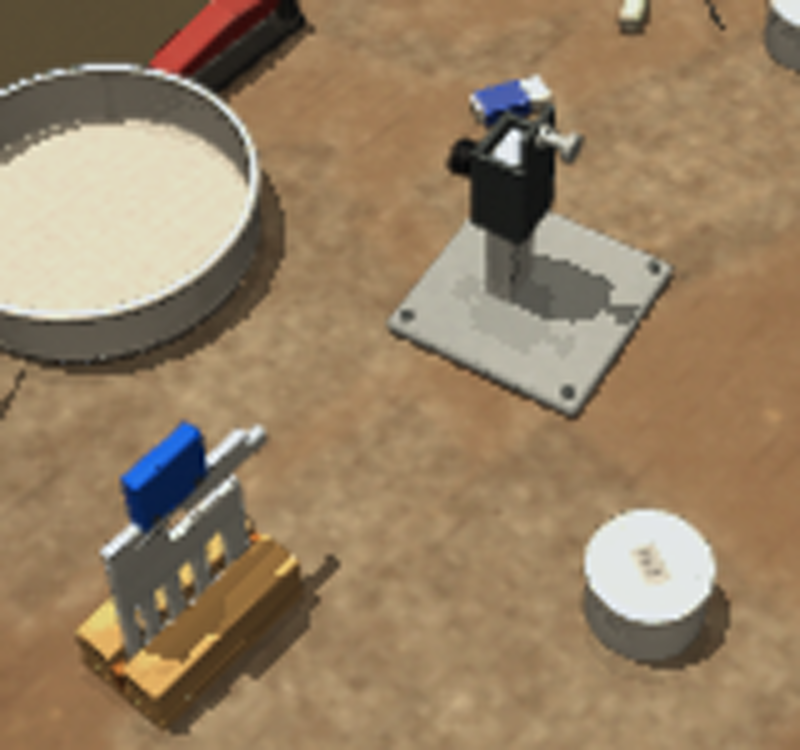

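View pics/tc.png

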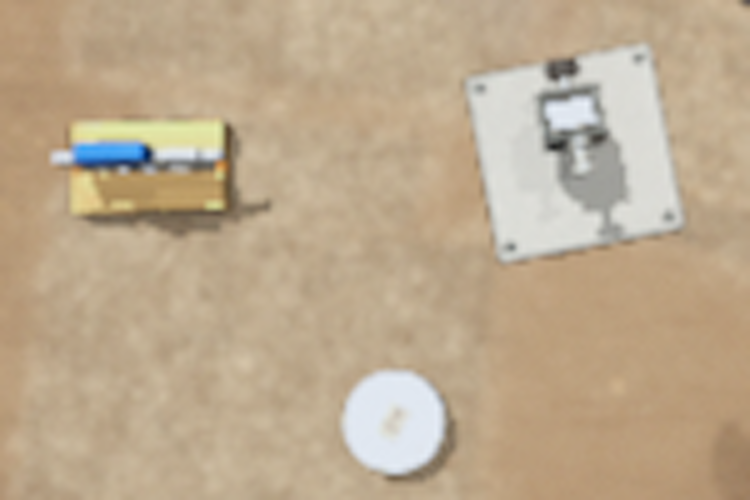

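```bash
python3 - <<'E'
from h import *
crop('top0',150,175,200,210,15,'t1')
crop('top0',230,160,290,220,10,'t2')
crop('scene0',250,170,290,210,15,'s1')
crop('scene0',175,235,235,300,9,'s2')
E
```

```text
(no output)
```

View pics/t1.png

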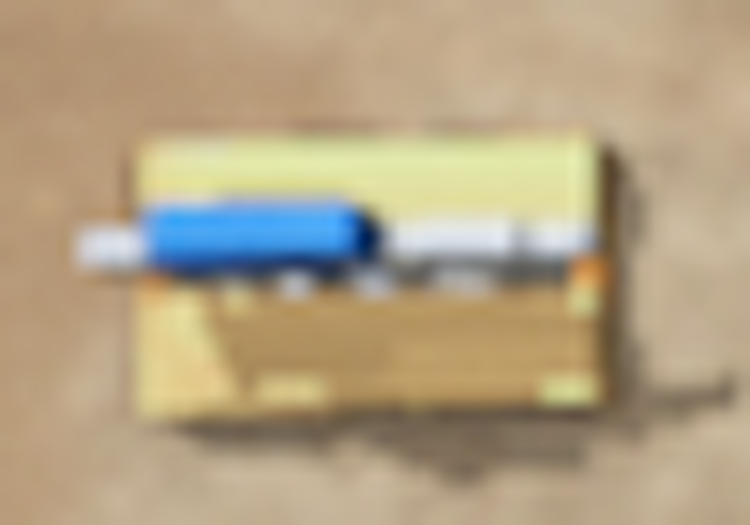

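View pics/t2.png

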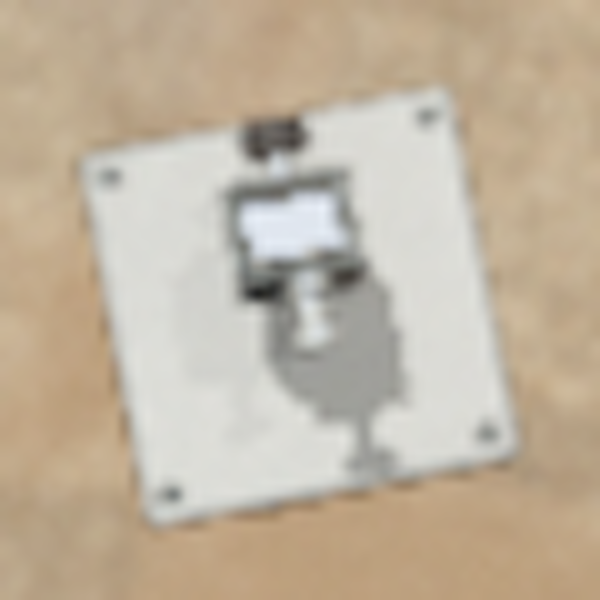

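View pics/s1.png

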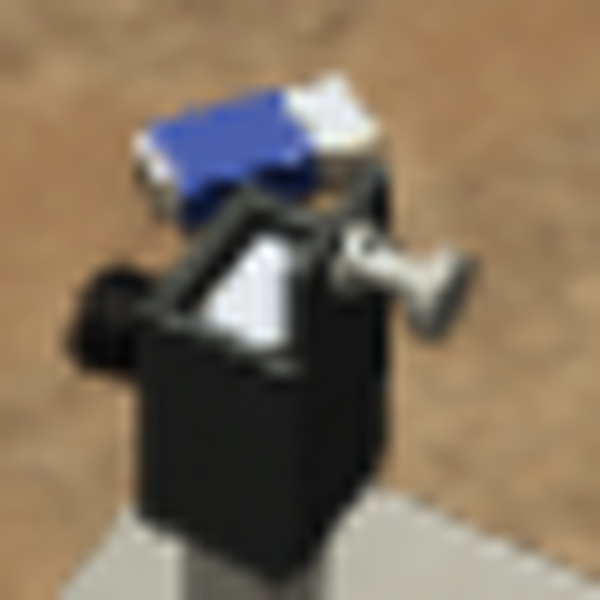

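View pics/s2.png

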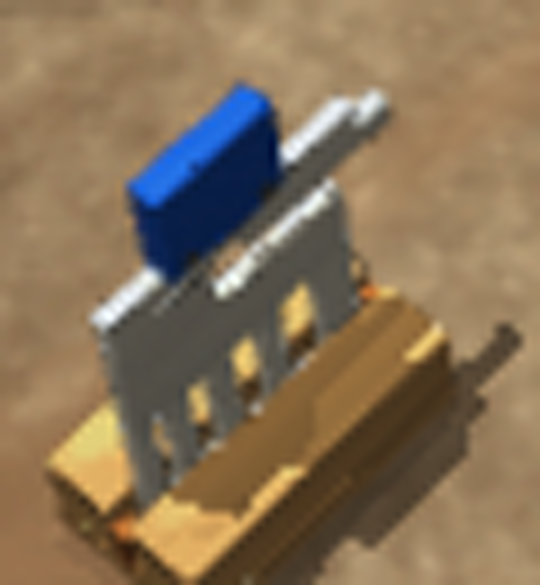

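```bash
cat >> h.py <<'E'
def ray(c,u,v):
    f=192/np.tan(np.radians(float(c['vfov']))/2); E=c['extrinsics']
    d=E[:3,:3]@np.array([(u-c['cx'])/f,(v-c['cy'])/f,1]); return E[:3,3],d
def onz(c,u,v,z):
    o,d=ray(c,u,v); return o+d*(z-o[2])/d[2]
def tri(*rs):
    A=0;b=0
    for o,d in rs:
        d=d/np.linalg.norm(d); M=np.eye(3)-np.outer(d,d); A=A+M; b=b+M@o
    p=np.linalg.solve(A,b); return p,[np.linalg.norm(np.cross(p-o,d/np.linalg.norm(d))) for o,d in rs]
def px(x,y,u0,v0,s): return u0+(x+.5)/s-.5, v0+(y+.5)/s-.5
E
python3 - <<'E'
from h import *
t=ld('top0');s=ld('scene0')
def quad(c,pts,u0,v0,sc,z):
    Q=np.array([onz(c,*px(*p,u0,v0,sc),z) for p in pts]); print(Q[:,:2].round(4).tolist(),'c',Q.mean(0).round(4))
    for i in range(4):
        d=Q[(i+1)%4]-Q[i]; print('  len %.4f ang %.2f'%(np.hypot(*d[:2]),np.degrees(np.arctan2(d[1],d[0]))))
print('base');quad(t,[(80,157),(448,87),(520,452),(150,525)],230,160,10,.01)
print('rack');quad(t,[(137,137),(600,137),(605,410),(137,415)],150,175,15,.036)
print('tab s');quad(s,[(130,185),(243,85),(275,105),(150,208)],175,235,9,.162)
print('tab t');quad(t,[(147,203),(358,203),(358,255),(147,262)],150,175,15,.162)
for a,b in [((312,305),(395,270)),((315,335),(437,293))]:
    print(tri(ray(t,*px(*a,230,160,10)),ray(s,*px(*b,250,170,15))))
P=cloud(s)
for v in range(182,196):print(v,[ (u,P[v,u].round(3).tolist()) for u in range(272,284) if P[v,u,2]>.08])
E
```

```text
base
[[0.6136, -0.0293], [0.6397, -0.1549], [0.5151, -0.181], [0.4882, -0.0556]] c [ 0.5642 -0.1052  0.01  ]
  len 0.1283 ang -78.24
  len 0.1273 ang -168.19
  len 0.1282 ang 102.12
  len 0.1281 ang 11.85
rack
[[0.5779, 0.2342], [0.5796, 0.1303], [0.5185, 0.1274], [0.5156, 0.232]] c [0.5479 0.181  0.036 ]
  len 0.1039 ang -89.06
  len 0.0612 ang -177.27
  len 0.1047 ang 91.57
  len 0.0624 ang 2.03
tab s
[[0.5517, 0.2037], [0.5538, 0.1632], [0.5429, 0.1618], [0.5426, 0.2048]] c [0.5478 0.1834 0.162 ]
  len 0.0406 ang -87.03
  len 0.0110 ang -172.59
  len 0.0430 ang 90.35
  len 0.0092 ang -6.83
tab t
[[0.5533, 0.2028], [0.554, 0.1597], [0.5434, 0.1593], [0.5412, 0.2024]] c [0.548  0.1811 0.162 ]
  len 0.0432 ang -89.06
  len 0.0106 ang -178.13
  len 0.0431 ang 92.85
  len 0.0121 ang 2.02
(array([ 0.55367935, -0.1078545 ,  0.14774303]), [np.float64(0.00032925017404590205), np.float64(0.0003292501740455785)])
(array([ 0.54443015, -0.10893096,  0.147367  ]), [np.float64(0.00032624290817803416), np.float64(0.00032624290817805313)])
182 [(273, [0.569, -0.113, 0.156]), (274, [0.566, -0.113, 
[... 1780 characters left out ...]
, 0.121]), (275, [0.565, -0.119, 0.117]), (277, [0.542, -0.098, 0.15]), (278, [0.541, -0.102, 0.148]), (279, [0.54, -0.105, 0.146])]
192 [(272, [0.56, -0.099, 0.132]), (273, [0.562, -0.106, 0.125]), (274, [0.564, -0.112, 0.119]), (275, [0.565, -0.118, 0.114]), (278, [0.54, -0.1, 0.146]), (279, [0.54, -0.106, 0.141])]
193 [(272, [0.561, -0.1, 0.127]), (273, [0.562, -0.107, 0.12]), (274, [0.565, -0.114, 0.112]), (275, [0.566, -0.12, 0.108])]
194 [(272, [0.561, -0.101, 0.122]), (273, [0.563, -0.108, 0.114]), (274, [0.566, -0.115, 0.107]), (275, [0.565, -0.119, 0.104])]
195 [(272, [0.562, -0.102, 0.116]), (273, [0.563, -0.108, 0.111]), (274, [0.565, -0.114, 0.104]), (275, [0.566, -0.12, 0.099])]
```

```bash
python3 - <<'E'
from h import *
for n in('scene0','top0'):
    P=cloud(ld(n)); z=P[...,2]
    m=(z>.08)&(z<.4)&(P[...,0]<.84)&(P[...,0]>.3)&(np.abs(P[...,1])<.5)
    Q=P[m]; ks=np.unique((Q[:,:2]//.03),axis=0)
    for k in ks:
        q=Q[(Q[:,:2]//.03==k).all(1)]
        print(n,(k*.03).round(2),len(q),q[:,2].max().round(3))
E
```

```text
scene0 [ 0.51 -0.12] 2 0.156
scene0 [ 0.54 -0.15] 3 0.099
scene0 [ 0.54 -0.12] 133 0.16
scene0 [ 0.54 -0.09] 76 0.158
scene0 [0.54 0.12] 69 0.129
scene0 [0.54 0.15] 179 0.165
scene0 [0.54 0.18] 231 0.165
scene0 [0.54 0.21] 84 0.129
scene0 [ 0.57 -0.15] 1 0.133
scene0 [ 0.57 -0.12] 62 0.135
scene0 [ 0.57 -0.09] 95 0.135
scene0 [ 0.6  -0.12] 10 0.118
scene0 [ 0.6  -0.09] 19 0.114
scene0 [0.66 0.45] 26 0.083
scene0 [0.66 0.48] 64 0.084
scene0 [0.69 0.45] 87 0.089
scene0 [0.69 0.48] 123 0.09
scene0 [ 0.72 -0.51] 136 0.279
scene0 [ 0.72 -0.48] 25 0.132
scene0 [0.72 0.21] 132 0.166
scene0 [0.72 0.24] 279 0.167
scene0 [0.72 0.27] 23 0.124
scene0 [0.72 0.45] 65 0.09
scene0 [0.72 0.48] 112 0.091
scene0 [ 0.75 -0.51] 284 0.37
scene0 [ 0.75 -0.48] 611 0.37
scene0 [ 0.75 -0.45] 606 0.37
scene0 [ 0.75 -0.42] 288 0.367
scene0 [ 0.75 -0.39] 67 0.232
scene0 [0.75 0.18] 8 0.202
scene0 [0.75 0.21] 122 0.212
scene0 [0.75 0.24] 192 0.203
scene0 [0.75 0.27] 79 0.133
scene0 [0.75 0.45] 49 0.093
scene0 [0.75 0.48] 106 0.095
scene0 [ 0.78 -0.48] 6 0.369
scene0 [ 0.78 -0.45] 42 0.37
scene0 [ 0.78 -0.42] 338 
[... 1237 characters left out ...]
0.247
top0 [0.75 0.18] 10 0.21
top0 [0.75 0.21] 161 0.211
top0 [0.75 0.24] 66 0.203
top0 [0.75 0.27] 8 0.128
top0 [0.75 0.45] 34 0.096
top0 [0.75 0.48] 58 0.096
top0 [ 0.78 -0.51] 29 0.352
top0 [ 0.78 -0.48] 62 0.372
top0 [ 0.78 -0.45] 76 0.374
top0 [ 0.78 -0.42] 229 0.375
top0 [ 0.78 -0.39] 205 0.374
top0 [0.78 0.15] 7 0.191
top0 [0.78 0.18] 12 0.2
top0 [0.78 0.21] 20 0.138
top0 [0.78 0.24] 3 0.167
top0 [0.78 0.45] 27 0.096
top0 [0.78 0.48] 53 0.098
top0 [ 0.81 -0.48] 3 0.336
top0 [ 0.81 -0.45] 26 0.346
top0 [ 0.81 -0.42] 5 0.342
top0 [ 0.81 -0.36] 4 0.342
top0 [ 0.81 -0.33] 134 0.362
top0 [ 0.81 -0.3 ] 7 0.349
top0 [ 0.81 -0.09] 28 0.357
top0 [ 0.81 -0.06] 86 0.362
top0 [0.81 0.45] 3 0.092
```

step_arm([
  [[0, 0, 0], 9.33],
  [[0, 0, 0], 9.33],
  [[0, 0, 0], 9.33],
  [[0, 0, 0], 9.33],
  [[0, 0, 0], 9.33],
  [[0, 0, 0], 9.33],
  [[0, 0, 0], 9.33],
  [[0, 0, 0], 0],
], gripper=0.4, grip_force=30)

```text
time_s: 1.1
tcp_pos: [0.2676, 0.6194, 0.226]
eef_rot: [180.0, -0.0, -88.6]
contact_force: [0.1, 0.8, 0.4]
gripper_width: 0.0528
```

step_arm([
  [[37, -22.5, 2], 0],
  [[37, -22.5, 2], 0],
  [[37, -22.5, 2], 0],
  [[37, -22.5, 2], 0],
  [[37, -22.5, 2], 0],
  [[37, -22.5, 2], 0],
  [[37, -22.5, 2], 0],
  [[37, -22.5, 2], 0],
  [[37, -22.5, 2], 0],
  [[37, -22.5, 2], 0],
  [[37, -22.5, 2], 0],
  [[37, -22.5, 2], 0],
  [[0, 0, 0], 0],
  [[0, 0, 0], 0],
])

```text
time_s: 2.85
tcp_pos: [0.5478, 0.1818, 0.2024]
eef_rot: [180.0, -0.0, -88.6]
contact_force: [0.6, 1.3, -0.4]
gripper_width: 0.0525
```

```bash
python3 - <<'E'
from h import *
print(r.get_state()['tcp_pos'],r.get_state()['eef_rot'],r.get_state()['joints'])
for n in('scene','top'): cap(n,n+'1')
crop('scene1',160,190,260,310,6,'a')
crop('top1',120,150,220,230,6,'b')
E
```

```text
[0.54783487 0.18183625 0.20240204] [ 1.79984457e+02 -2.81790211e-03 -8.85827517e+01] [ 3.77643374e+01  1.23995962e+01 -1.39683721e+01 -7.74745922e-03
 -6.36462209e+01 -3.63436495e+01]
```

View pics/a.png

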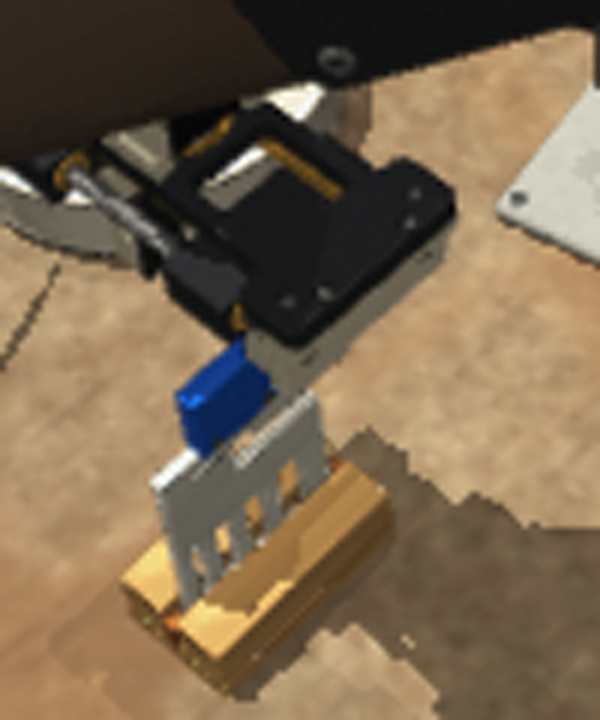

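View pics/b.png

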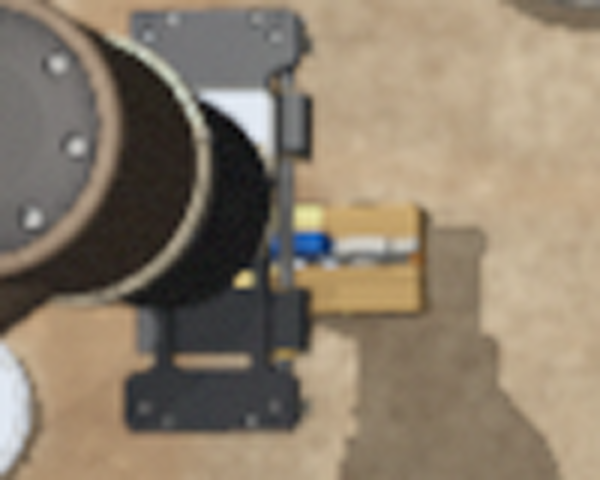

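step_arm([
  [[0, 0, 10], 0],
  [[0, 0, 10], 0],
  [[0, 0, 10], 0],
  [[0, 0, 10], 0],
  [[0, 0, 10], 0],
  [[0, 0, 10], 0],
  [[0, 0, 8], 0],
  [[0, 0, 5], 0],
  [[0, 0, 0], 0],
])

```text
time_s: 4.08
tcp_pos: [0.5478, 0.1819, 0.1292]
eef_rot: [180.0, -0.0, -88.7]
contact_force: [-0.1, -0.1, 0.7]
gripper_width: 0.0527
```

step_arm([
  [[0, 0, 0], 0],
  [[0, 0, 0], 0],
  [[0, 0, 0], 0],
  [[0, 0, 0], 0],
  [[0, 0, 0], 0],
], gripper=1, grip_force=5)

```text
time_s: 4.7
tcp_pos: [0.5481, 0.182, 0.1297]
eef_rot: [-180.0, 0.0, -88.7]
contact_force: [0.5, -0.2, -1.2]
gripper_width: 0.0118
```

```bash
python3 - <<'E'
from h import *
s=r.get_state();print(s['tcp_pos'],s['contact_force'],s['moment'],s['gripper_width'])
cap('scene','scene2')
crop('scene2',160,190,260,310,6,'a2')
E
```

```text
[0.54806338 0.182033   0.12967546] [ 0.47433273 -0.1808466  -1.16740609] [-0.12155066 -0.43853602  0.05501503] 0.01184218545289469
```

View pics/a2.png

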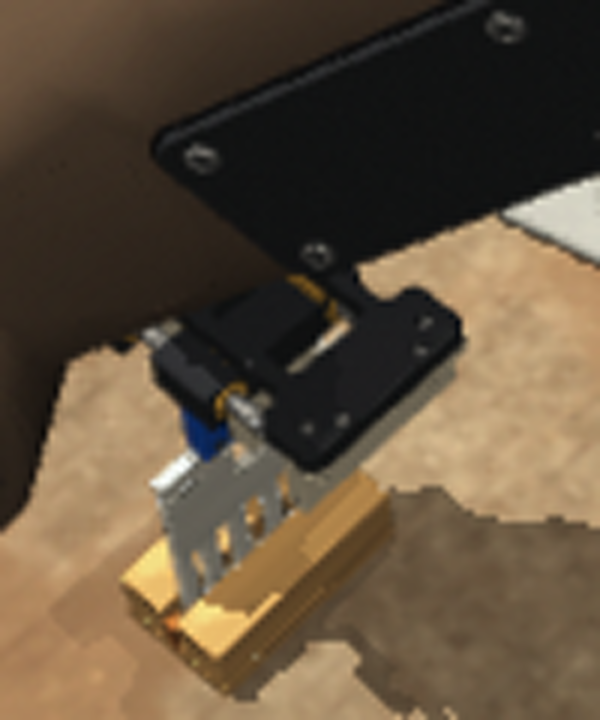

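step_arm([
  [[0, 0, 0], 0],
  [[0, 0, 0], 0],
  [[0, 0, -2], 0],
  [[0, 0, -5], 0],
  [[0, 0, -7], 0],
  [[0, 0, -8], 0],
  [[0, 0, -8], 0],
  [[0, 0, -10], 0],
  [[0, 0, -10], 0],
  [[0, 0, -10], 0],
  [[0, 0, -10], 0],
  [[0, 0, 0], 0],
  [[0, 0, 0], 0],
], gripper=1, grip_force=30)

```text
time_s: 6.38
tcp_pos: [0.5476, 0.1819, 0.1992]
eef_rot: [180.0, -0.0, -88.7]
contact_force: [-0.5, 0.8, -3.4]
gripper_width: 0.012
```

```bash
python3 - <<'E'
from h import *
s=r.get_state();print(s['tcp_pos'],s['contact_force'],s['moment'],s['gripper_width'])
cap('scene','scene3')
crop('scene3',140,170,260,310,5,'a3')
E
```

```text
[0.54761948 0.18191949 0.19922398] [-0.50974892  0.78724848 -3.35008987] [ 0.01833255 -0.00625135 -0.04019671] 0.012015197917936113
```

View pics/a3.png

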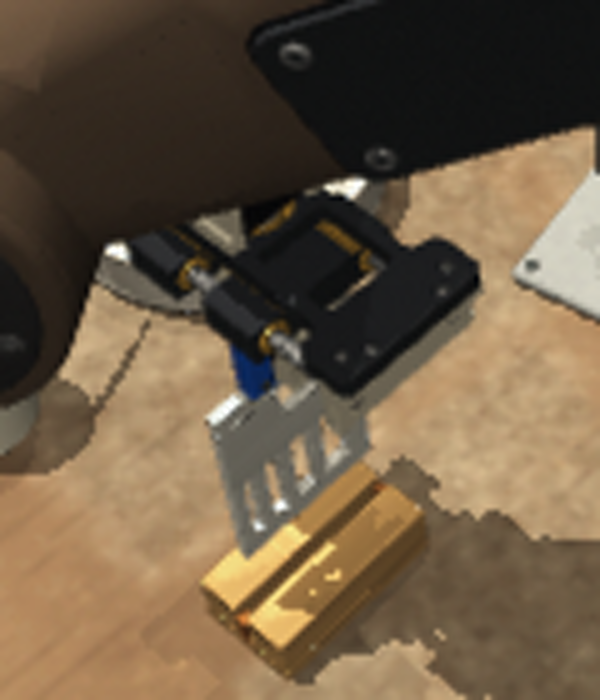

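step_arm([
  [[0, 0, 0], -5.3],
  [[0, 0, 0], -5.3],
  [[10, 3, 0], 0],
  [[20, 7, 0], 0],
  [[25, 8, 0], 0],
  [[25, 9, 0], 0],
  [[25, 9, 0], 0],
  [[25, 9, 0], 0],
  [[20, 6, 0], 0],
  [[10, 3, 0], 0],
  [[10, 0, 0], 0],
  [[15, 0, 0], 0],
  [[15, 0, 0], 0],
  [[0, 0, 0], 0],
  [[0, 0, 0], 0],
])

```text
time_s: 8.3
tcp_pos: [0.5364, -0.025, 0.1994]
eef_rot: [180.0, 0.0, -78.1]
contact_force: [-0.4, -0.4, -3.4]
gripper_width: 0.0119
```

```bash
python3 - <<'E'
from h import *
s=r.get_state();print(s['tcp_pos'],s['eef_rot'],s['contact_force'],s['moment'],s['gripper_width'])
cap('scene','scene4');cap('top','top4')
crop('scene4',200,130,320,250,5,'a4')
crop('top4',215,150,295,230,7,'b4')
E
```

```text
[ 0.53644004 -0.02499912  0.19940155] [ 1.79984507e+02  2.87164163e-03 -7.80977300e+01] [-0.4317214  -0.39364107 -3.42949319] [ 0.08743228  0.0179037  -0.00981209] 0.0119488808464345
```

View pics/a4.png

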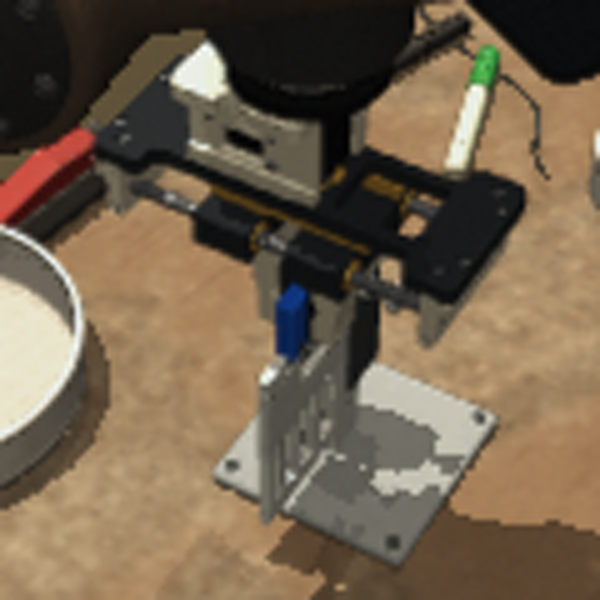

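View pics/b4.png

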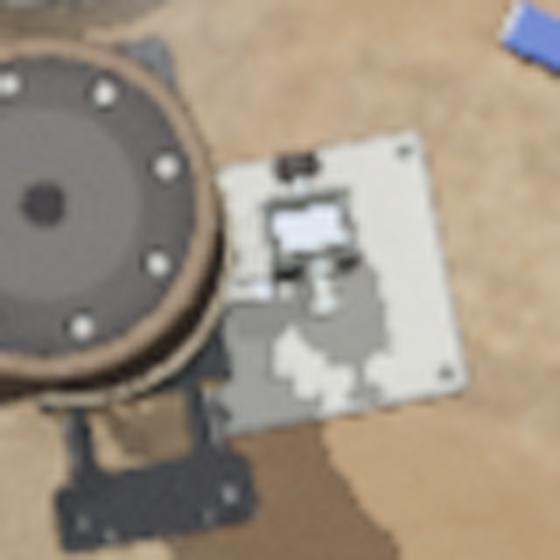

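```bash
python3 - <<'E'
from h import *
crop('top4',240,170,275,205,20,'b5')
E
```

```text
(no output)
```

View pics/b5.png

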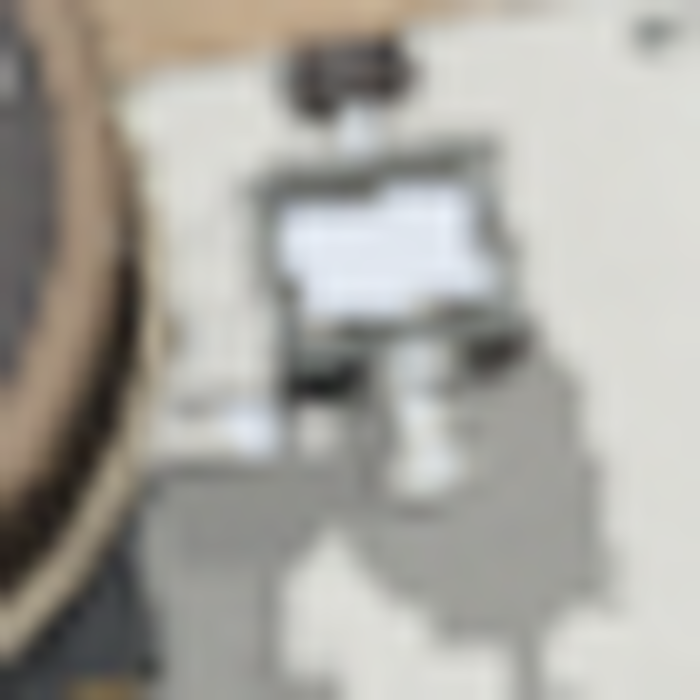

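```bash
python3 - <<'E'
from h import *
t=ld('top4')
print('tip',onz(t,*px(275,430,240,170,20),.186))
for p in [(412,370),(418,420),(430,475)]: print(p,onz(t,*px(*p,240,170,20),.152),onz(t,*px(*p,240,170,20),.157))
E
```

```text
tip [ 0.54714418 -0.08526771  0.186     ]
(412, 370) [ 0.5593042  -0.10597747  0.152     ] [ 0.55889332 -0.10593241  0.157     ]
(418, 420) [ 0.55159632 -0.10702097  0.152     ] [ 0.55121472 -0.10697194  0.157     ]
(430, 475) [ 0.54314024 -0.10899833  0.152     ] [ 0.54279077 -0.10894178  0.157     ]
```

step_arm([
  [[10, 0, 0], 0],
  [[10, 0, 0], 0],
  [[9, 0, 0], 0],
  [[0, 0, 5], 0],
  [[0, 0, 5], 0],
  [[0, 0, 4], 0],
  [[0, 0, 1], 0],
  [[0, 0, 0], 0],
  [[0, 0, 0], 0],
])

```text
time_s: 9.52
tcp_pos: [0.5425, -0.0531, 0.1847]
eef_rot: [-180.0, -0.0, -78.1]
contact_force: [-0.5, -0.5, -3.2]
gripper_width: 0.0117
```

```bash
python3 - <<'E'
from h import *
s=r.get_state();print(s['tcp_pos'],s['eef_rot'],s['contact_force'],s['moment'],s['gripper_width'])
cap('top','top6')
crop('top6',240,170,275,205,20,'b6')
E
```

```text
[ 0.54250968 -0.0531173   0.18473829] [-1.79981397e+02 -3.62197283e-04 -7.80654971e+01] [-0.49219798 -0.50725333 -3.15686072] [ 0.05901626 -0.06975745 -0.03265229] 0.011698044014986413
```

View pics/b6.png

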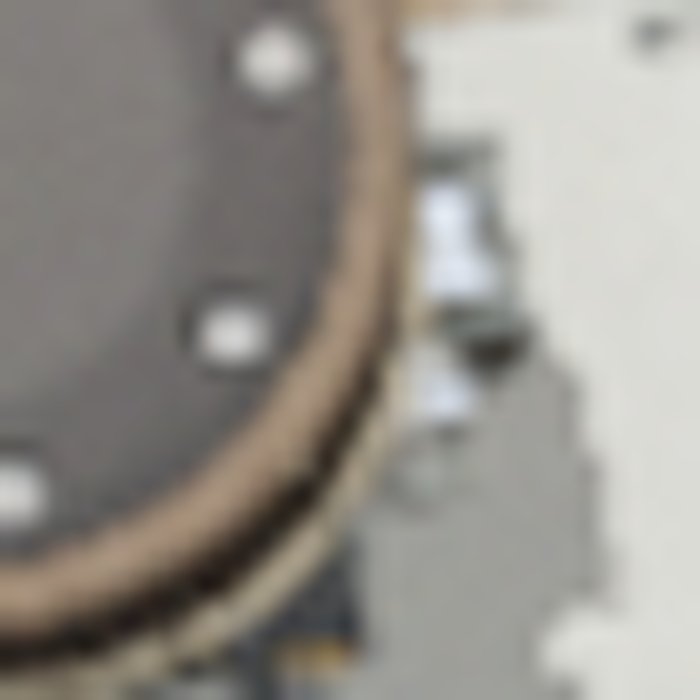

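```bash
python3 - <<'E'
from h import *
t=ld('top6')
st=np.array([.978,.206]); p0=np.array([.5516,-.1070])
for q in [(472,383),(472,400),(472,420)]:
    w=onz(t,*px(*q,240,170,20),.171); print(q,w,'x_s rel neck',(w[:2]-p0)@st)
E
python3 - <<'E'
import cv2
i=cv2.imread('pics/top6.png')[182:196,256:270]; cv2.imwrite('pics/b7.png',cv2.resize(i,None,fx=40,fy=40,interpolation=cv2.INTER_NEAREST))
i=cv2.imread('pics/top4.png')[182:196,256:270]; cv2.imwrite('pics/b8.png',cv2.resize(i,None,fx=40,fy=40,interpolation=cv2.INTER_NEAREST))
E
```

```text
(472, 383) [ 0.55591276 -0.11494175  0.171     ] x_s rel neck 0.002581876693891687
(472, 400) [ 0.55332477 -0.11498043  0.171     ] x_s rel neck 4.2860777770222155e-05
(472, 420) [ 0.55028119 -0.11502592  0.171     ] x_s rel neck -0.002943130432016747
```

View pics/b7.png

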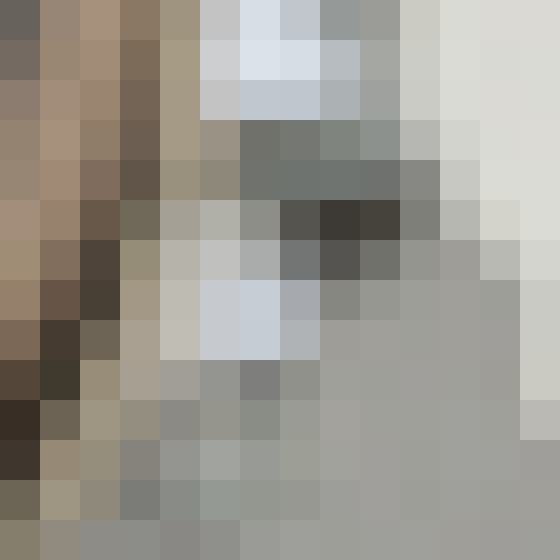

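View pics/b8.png

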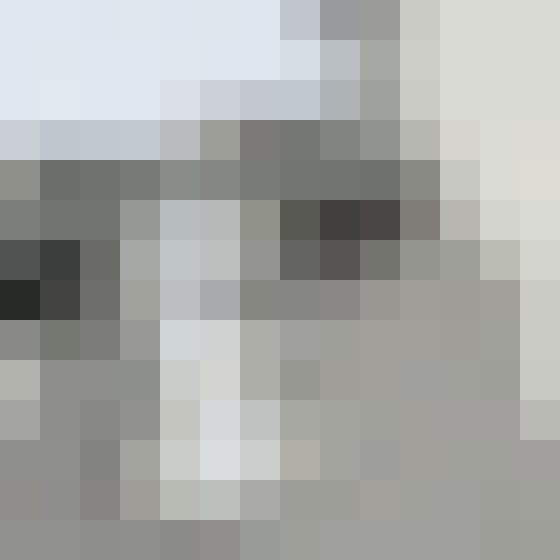

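step_arm([
  [[0, 0, 1], 0],
  [[0, 0, 1], 0],
  [[0, 0, 1], 0],
  [[0, 0, 1], 0],
  [[0, 0, 0], 0],
])

```text
time_s: 10.2
tcp_pos: [0.5423, -0.0533, 0.1804]
eef_rot: [180.0, -0.0, -78.1]
contact_force: [-0.7, -0.0, -3.7]
gripper_width: 0.0119
```

step_arm([
  [[0, 0, 1], 0],
  [[0, 0, 1], 0],
  [[0, 0, 0], 0],
])

```text
time_s: 10.58
tcp_pos: [0.5423, -0.0533, 0.1784]
eef_rot: [180.0, -0.0, -78.1]
contact_force: [1.0, -0.5, -2.6]
gripper_width: 0.0115
```

step_arm([
  [[0, 0, 1], 0],
  [[0, 0, 0], 0],
])

```text
time_s: 10.82
tcp_pos: [0.5423, -0.0532, 0.1775]
eef_rot: [180.0, 0.0, -78.1]
contact_force: [0.4, -0.7, -3.8]
gripper_width: 0.0117
```

step_arm([
  [[0, 0, 1], 0],
  [[0, 0, 0], 0],
])

```text
time_s: 11.08
tcp_pos: [0.5423, -0.0532, 0.1765]
eef_rot: [180.0, -0.0, -78.1]
contact_force: [0.7, -0.9, -3.7]
gripper_width: 0.0119
```

step_arm([
  [[0, 0, 1], 0],
  [[0, 0, 0], 0],
])

```text
time_s: 11.32
tcp_pos: [0.5425, -0.0532, 0.1756]
eef_rot: [-180.0, -0.0, -78.1]
contact_force: [0.1, 0.3, -3.1]
gripper_width: 0.0122
```

step_arm([
  [[0, 0, 0.5], 0],
  [[0, 0, 0], 0],
])

```text
time_s: 11.58
tcp_pos: [0.5425, -0.0532, 0.1753]
eef_rot: [-180.0, -0.0, -78.1]
contact_force: [-0.1, -0.6, 0.0]
gripper_width: 0.0113
```

step_arm([
  [[0, 0, 0.5], 0],
  [[0, 0, 0], 0],
])

```text
time_s: 11.82
tcp_pos: [0.5426, -0.0532, 0.1751]
eef_rot: [-180.0, -0.0, -78.1]
contact_force: [-2.6, 0.9, 2.9]
gripper_width: 0.012
```

step_arm([
  [[0, 0, 0.5], 0],
  [[0, 0, 0], 0],
])

```text
time_s: 12.08
tcp_pos: [0.5427, -0.0532, 0.1748]
eef_rot: [-179.9, -0.0, -78.1]
contact_force: [-3.0, 1.8, 6.6]
gripper_width: 0.0114
```

step_arm([
  [[0, 0, -1.4], 0],
  [[0, 0, -2], 0],
  [[0, 0, 0], 0],
])

```text
time_s: 12.45
tcp_pos: [0.5422, -0.0533, 0.1771]
eef_rot: [180.0, 0.0, -78.1]
contact_force: [-0.9, 0.2, -3.5]
gripper_width: 0.0119
```

step_arm([
  [[3, 0, 0], 0],
  [[3, 0, 0], 0],
  [[3, 0, 0], 0],
  [[2, 0, 0], 0],
  [[0, 0, 0], 0],
])

```text
time_s: 13.08
tcp_pos: [0.5447, -0.0642, 0.1774]
eef_rot: [180.0, -0.0, -78.1]
contact_force: [0.3, 0.5, -3.2]
gripper_width: 0.0117
```

step_arm([
  [[2, 0, 0], 0],
  [[2, 0, 0], 0],
  [[2, 0, 0], 0],
  [[2, 0, 0], 0],
  [[0, 0, 0], 0],
])

```text
time_s: 13.7
tcp_pos: [0.5463, -0.072, 0.1775]
eef_rot: [180.0, 0.0, -78.1]
contact_force: [0.4, -0.0, -3.4]
gripper_width: 0.0122
```

step_arm([
  [[3, 0, 0], 0],
  [[3, 0, 0], 0],
  [[3, 0, 0], 0],
  [[3, 0, 0], 0],
  [[3, 0, 0], 0],
  [[0, 0, 0], 0],
])

```text
time_s: 14.45
tcp_pos: [0.5494, -0.0867, 0.1775]
eef_rot: [180.0, -0.0, -78.1]
contact_force: [-0.5, 0.5, -4.2]
gripper_width: 0.0118
```

step_arm([
  [[3, 0, 0], 0],
  [[3, 0, 0], 0],
  [[3, 0, 0], 0],
  [[3, 0, 0], 0],
  [[2, 0, 0], 0],
  [[0, 0, 0], 0],
])

```text
time_s: 15.2
tcp_pos: [0.5523, -0.1004, 0.1774]
eef_rot: [180.0, -0.0, -78.1]
contact_force: [0.6, -0.4, -4.0]
gripper_width: 0.012
```

step_arm([
  [[2, 0, 0], 0],
  [[1, 0, 0], 0],
  [[0, 0, 0], 0],
])

```text
time_s: 15.58
tcp_pos: [0.5529, -0.1032, 0.1775]
eef_rot: [180.0, -0.0, -78.1]
contact_force: [-0.8, -0.0, -3.4]
gripper_width: 0.0118
```

step_arm([
  [[1, 0, 0], 0],
  [[1, 0, 0], 0],
  [[0, 0, 0], 0],
])

```text
time_s: 15.95
tcp_pos: [0.5533, -0.1052, 0.1775]
eef_rot: [180.0, -0.0, -78.1]
contact_force: [-0.6, -1.7, -3.2]
gripper_width: 0.0117
```

step_arm([
  [[1, 0, 0], 0],
  [[0, 0, 0], 0],
])

```text
time_s: 16.2
tcp_pos: [0.5536, -0.1061, 0.1774]
eef_rot: [180.0, 0.0, -78.1]
contact_force: [0.1, 0.1, -3.5]
gripper_width: 0.0122
```

step_arm([
  [[1, 0, 0], 0],
  [[0, 0, 0], 0],
])

```text
time_s: 16.45
tcp_pos: [0.5538, -0.1071, 0.1775]
eef_rot: [180.0, -0.0, -78.1]
contact_force: [0.6, -0.4, -3.9]
gripper_width: 0.0118
```

step_arm([
  [[1, 0, 0], 0],
  [[0, 0, 0], 0],
])

```text
time_s: 16.7
tcp_pos: [0.554, -0.1081, 0.1775]
eef_rot: [-180.0, 0.0, -78.1]
contact_force: [0.8, -1.2, -3.7]
gripper_width: 0.0123
```

step_arm([
  [[0.7, 0, 0], 0],
  [[0, 0, 0], 0],
])

```text
time_s: 16.95
tcp_pos: [0.5541, -0.1087, 0.1774]
eef_rot: [180.0, 0.0, -78.1]
contact_force: [0.5, 0.0, -4.0]
gripper_width: 0.0118
```

step_arm([
  [[0.7, 0, 0], 0],
  [[0, 0, 0], 0],
])

```text
time_s: 17.2
tcp_pos: [0.5542, -0.1093, 0.1774]
eef_rot: [180.0, 0.0, -78.1]
contact_force: [-0.5, 1.0, -2.7]
gripper_width: 0.0121
```

step_arm([
  [[0.7, 0, 0], 0],
  [[0, 0, 0], 0],
])

```text
time_s: 17.45
tcp_pos: [0.5543, -0.1096, 0.1774]
eef_rot: [-180.0, 0.0, -78.1]
contact_force: [-0.7, 4.1, -2.7]
gripper_width: 0.0116
```

step_arm([
  [[0.5, 0, 0], 0],
  [[0, 0, 0], 0],
])

```text
time_s: 17.7
tcp_pos: [0.5544, -0.1098, 0.1774]
eef_rot: [-180.0, 0.1, -78.1]
contact_force: [-1.0, 5.7, -1.8]
gripper_width: 0.0119
```

step_arm([
  [[-1.6, 0, 0], 0],
  [[-1.6, 0, 0], 0],
  [[0, 0, 0], 0],
])

```text
time_s: 18.08
tcp_pos: [0.5539, -0.1077, 0.1775]
eef_rot: [180.0, -0.0, -78.1]
contact_force: [0.2, -0.3, -3.6]
gripper_width: 0.0116
```

step_arm([
  [[0, 0, 1], 0],
  [[0, 0, 1], 0],
  [[0, 0, 1], 0],
  [[0, 0, 0], 0],
])

```text
time_s: 18.58
tcp_pos: [0.5538, -0.1075, 0.1743]
eef_rot: [180.0, -0.0, -78.1]
contact_force: [-0.5, 0.9, -3.9]
gripper_width: 0.0122
```

step_arm([
  [[0, 0, 1], 0],
  [[0, 0, 1], 0],
  [[0, 0, 1], 0],
  [[0, 0, 0], 0],
])

```text
time_s: 19.08
tcp_pos: [0.5537, -0.1074, 0.1713]
eef_rot: [180.0, 0.0, -78.1]
contact_force: [0.1, -0.1, -3.7]
gripper_width: 0.0121
```

step_arm([
  [[0, 0, 1], 0],
  [[0, 0, 1], 0],
  [[0, 0, 0], 0],
])

```text
time_s: 19.45
tcp_pos: [0.5538, -0.1074, 0.1694]
eef_rot: [180.0, -0.0, -78.1]
contact_force: [-0.3, -0.3, -3.1]
gripper_width: 0.0117
```

step_arm([
  [[0, 0, 1], 0],
  [[0, 0, 0.5], 0],
  [[0, 0, 0], 0],
])

```text
time_s: 19.82
tcp_pos: [0.5538, -0.1075, 0.1679]
eef_rot: [180.0, 0.0, -78.1]
contact_force: [0.1, -0.3, -4.5]
gripper_width: 0.0117
```

step_arm([
  [[0, 0, 0.5], 0],
  [[0, 0, 0], 0],
])

```text
time_s: 20.08
tcp_pos: [0.5539, -0.1075, 0.1675]
eef_rot: [-180.0, -0.0, -78.1]
contact_force: [-1.2, 0.3, -3.8]
gripper_width: 0.0117
```

step_arm([
  [[0, 0, 0.4], 0],
  [[0, 0, 0], 0],
])

```text
time_s: 20.32
tcp_pos: [0.5539, -0.1075, 0.1673]
eef_rot: [-180.0, -0.0, -78.1]
contact_force: [-0.5, -0.6, -1.2]
gripper_width: 0.0118
```

step_arm([
  [[0, 0, 0.3], 0],
  [[0, 0, 0], 0],
  [[0, 0, 0], 0],
])

```text
time_s: 20.7
tcp_pos: [0.554, -0.1075, 0.1672]
eef_rot: [-180.0, -0.0, -78.1]
contact_force: [-2.1, 0.8, 4.3]
gripper_width: 0.012
```

step_arm([
  [[0, 0, 0], 0],
  [[0, 0, 0], 0],
  [[0, 0, 0], 0],
], gripper=0.65)

```text
time_s: 21.08
tcp_pos: [0.5539, -0.1074, 0.1666]
eef_rot: [180.0, 0.0, -78.1]
contact_force: [-0.2, -0.2, -0.0]
gripper_width: 0.03
```

```bash
python3 - <<'E'
from h import *
s=r.get_state();print(s['tcp_pos'],s['eef_rot'],s['contact_force'],s['moment'],s['gripper_width'])
cap('scene','scene7')
crop('scene7',200,130,320,250,5,'a7')
E
```

```text
[ 0.55385995 -0.10743653  0.16662306] [ 1.79996340e+02  1.36899765e-03 -7.80777043e+01] [-0.16363883 -0.20096601 -0.0203348 ] [ 0.01955066  0.00216949 -0.00769955] 0.029988189925232764
```

View pics/a7.png

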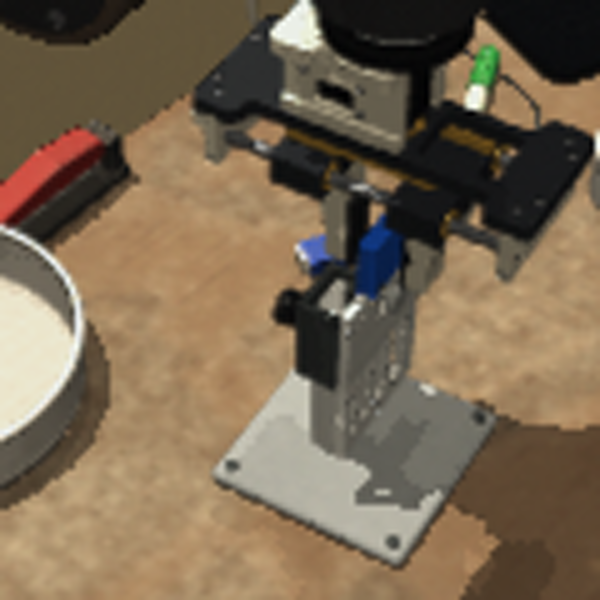

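step_arm([
  [[0, 0, 0], 0],
  [[0, 0, -1], 0],
  [[0, 0, -2], 0],
  [[0, 0, -4], 0],
  [[0, 0, -8], 0],
  [[0, 0, -10], 0],
  [[0, 0, -15], 0],
  [[0, 0, -20], 0],
  [[0, 0, -20], 0],
  [[0, 0, -20], 0],
  [[0, 0, -20], 0],
  [[-30, 0, 0], 0],
  [[-40, 0, 0], 0],
  [[-40, 0, 0], 0],
  [[-40, 0, 0], 0],
  [[0, 0, 0], 0],
], gripper=0.5)

```text
time_s: 23.12
tcp_pos: [0.5226, 0.0413, 0.288]
eef_rot: [-179.9, 0.0, -77.9]
contact_force: [0.9, -0.3, 0.3]
gripper_width: 0.0435
```

```bash
python3 - <<'E'
from h import *
s=r.get_state();print(s['tcp_pos'],s['contact_force'],s['gripper_width'])
cap('scene','scene8');cap('top','top8')
crop('scene8',220,130,320,250,6,'a8')
crop('top8',230,160,290,220,10,'b9')
E
```

```text
[0.52259875 0.04129779 0.28802865] [ 0.9237692  -0.29423721  0.2840925 ] 0.04354444857120177
```

View pics/a8.png

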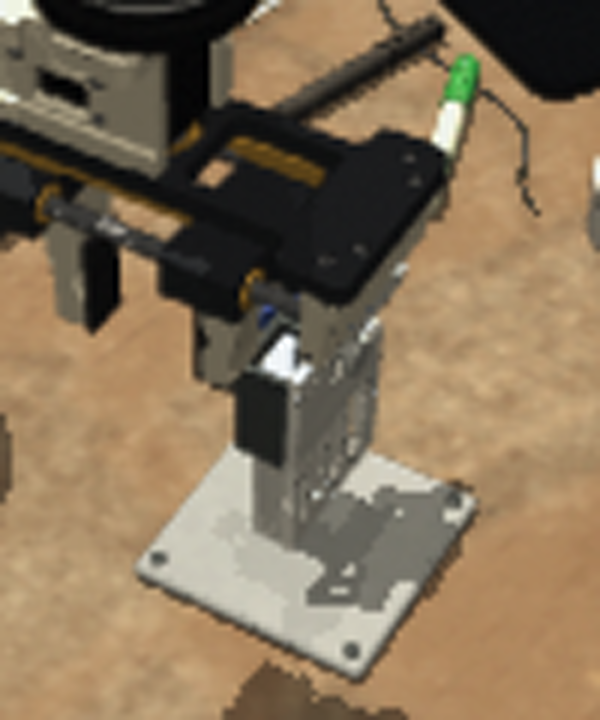

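View pics/b9.png

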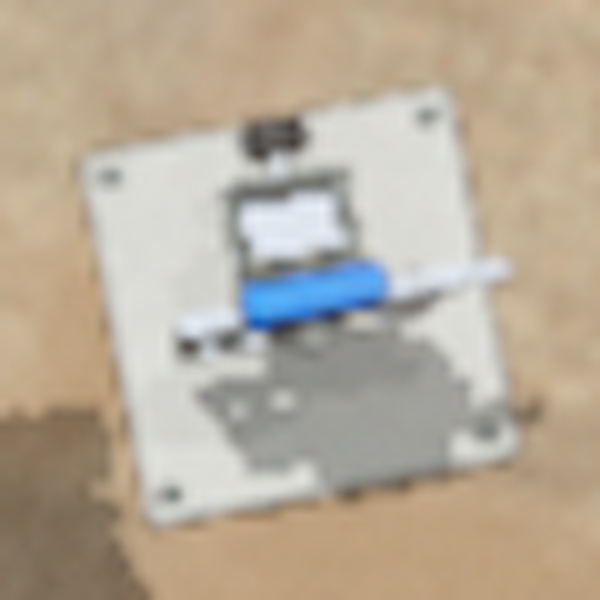

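View pics/top8.png

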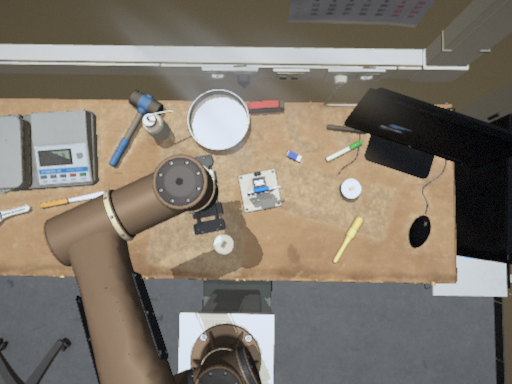

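step_arm([
  [[-40, 0, 0], 0],
  [[-40, 0, 0], 0],
  [[-30, 0, 0], 0],
  [[0, 0, 0], 0],
  [[0, 0, 0], 0],
  [[0, 0, 0], 0],
  [[0, 0, 0], 0],
  [[0, 0, 0], 0],
])

```text
time_s: 24.22
tcp_pos: [0.5002, 0.1465, 0.2868]
eef_rot: [180.0, -0.0, -78.1]
contact_force: [0.2, -1.1, -0.1]
gripper_width: 0.0434
```

```bash
python3 - <<'E'
from h import *
cap('scene','scene9');c=cap('top','top9')
crop('scene9',220,130,320,250,6,'a9')
for n in('top8','top9'):
    c=ld(n);P=cloud(c);I=c['img'].astype(int)
    m=(I[...,2]>150)&(I[...,0]<90)&(P[...,2]>.15)&(P[...,2]<.25)&(P[...,1]<-.05);Q=P[m]
    print(n,m.sum(),Q.mean(0).round(4),Q[Q[:,1]>-.105][:,2].mean(),Q[Q[:,1]<-.11][:,2].mean())
d=np.abs(ld('top8')['img'].astype(int)-ld('top9')['img'])[160:220,240:290].max();print('diff',d)
E
```

```text
top8 47 [ 0.5517 -0.1055  0.1984] 0.19638147174779616 0.20034498495120026
top9 43 [ 0.5514 -0.1053  0.198 ] 0.1960544945998216 0.19915676079327654
diff 58
```

View pics/a9.png

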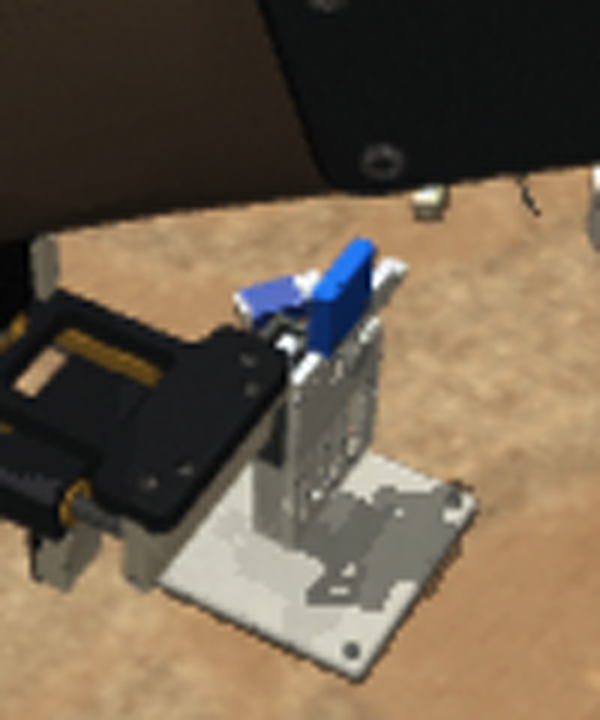

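```bash
python3 - <<'E'
from h import *
s=r.get_state();print(s['time_s'],s['contact_force']);print(close_job())
E
```

```text
24.325 [-0.1358642   0.456725    0.58412296]
the job is handed in; nothing more can be done
None
```

The gauge is hanging on the stand's pin, released, with the arm moved clear. I handed the job in at 24.3 s of the 51 s allowed.

- **Lifting:** I gripped the blue tab, drew the gauge straight up out of the rack and turned it about 11° to face the pin.
- **Finding the pin:** I lowered the lip until it touched the neck, which put the pin's axis at about 148 mm, the same as the camera estimate.
- **Hooking and seating:** I raised the gauge about 2 mm and slid the slot on until I felt the closed end. I then backed off 2 mm, let it down until the pin carried the weight, and opened the fingers.
- **Force:** The largest reading during contact was about 7 N (about 10 N on the stand once the gauge's weight is counted), well under the 20 N limit.

**Last checks:**
- The tab's top measured 198–200 mm, against about 200 mm expected when seated in the notch.
- The wrist force was about zero after release.
- The tab's depth readings differ by 3–4 mm from end to end, which could be noise or a slight tilt in how the gauge hangs; I didn't settle which.
- The stand area showed small pixel changes between the last two top pictures, which I didn't trace to a cause.
- The bystander objects looked unmoved in a top picture after release, but I compared them by eye only.

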